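# Roll the bottle carriage to the sampling station and brake it there

### The job

Push the air-bearing bottle carriage along its rail to the sampling station and brake it to a standstill with its middle in line with the station's pointer, to within about 15 mm either way, then let go so that it stays there. It floats almost without friction, so slow it down by hand: its bumpers must not touch the end stops and it must never run faster than 0.3 m/s. Touch it only on its two sprung black bumpers, not on the deck or the bottles, and leave the other things on the bench alone.

Things in the scene. Friction and masses are not known exactly. Their poses are not given: they have to be found in the camera images.
- rail: Fixed rail on the bench: aluminium base 140 x 1020 x 10 mm, steel guide beam 50 mm wide on it, top 22 mm above the bench. Origin: centre of the underside, on the bench; y runs along the rail (about the robot's left), x across it, away from the robot; yaw within 0.1 rad. End stop brackets 70 mm wide, 77 mm tall, with rubber faces at rail y = -450 and +430 mm.
- carriage (a joint): Travel of the carriage along the rail (m) = rail y of its middle, from -0.32 (right bumper touches right end stop) to +0.30 (left bumper touches left end stop). Starts at rest on the right. Moving mass 2.9 kg nominal (2.2 to 3.8: bottles filled differently), viscous drag about 0.3 N s/m, solid friction about 0.004 N: it coasts for many seconds.
- carriage_mid (a point): Middle of the carriage, 60 mm above the bench: aluminium deck block 130 mm (across the rail) x 190 mm (along it), 26 to 92 mm above the bench, with a grey rack of four square white bottles on its middle 130 mm, cap tops 176 mm above the bench. A small dark tab marks the middle of its far side.
- load: Deck, rack and bottles of the carriage, in one piece; do not touch. Origin: in the middle of the carriage at bench height; axes as the rail's.
- bumper_right (a joint): Compression (m, 0 to 0.035) of the sprung bumper at the right (-y) end: black slippery block 116 mm wide, upright face 26 to 66 mm above the bench, sloping back above that. Uncompressed (0) its face is 130 mm from the carriage's middle, 35 mm out from the deck. Spring 50 N/m, no preload, little damping (0.4 N s/m): against a hand held still the carriage bounces back.
- bumper_left (a joint): The same bumper at the left (+y) end, face 130 mm from the carriage's middle when uncompressed: compression in m, 0 to 0.035, 50 N/m. A hand here, giving way, slows a carriage that runs to the left.
- station: Sampling station, fixed, beside the far side of the rail: white box 110 x 120 x 150 mm with a dark glass window towards the robot and a parked needle arm on top (up to 182 mm, reaching 110 mm to the left). Origin: centre of its underside; axes parallel to the rail's; its front face is 145 mm beyond the rail's centre line. Stands at rail y +60 to +180 mm.
- pointer (a point): Tip of the dark steel pointer blade, 34 mm wide, that sticks out of the station's foot towards the rail, over the edge of its base plate, 30 mm above the bench; the tip is 80 mm from the rail's centre line. It marks the place: the carriage's middle must have the same rail y.
- jar_amber: Amber glass jar, 60 mm across, 85 mm tall, on the bench beyond the rail; leave alone. Origin: centre of the underside.
- bottle_small: Small square white bottle 48 mm wide, 85 mm tall, loose on the bench beyond the rail; leave alone. Origin: centre of the underside.
- tip_box: Pipette tip box 87 x 122 x 72 mm on the bench between robot and rail, to the right; leave alone. Origin: centre of the underside.
- beaker: Glass beaker 70 mm across, 80 mm tall, on the bench between robot and rail, to the left; leave alone. Origin: centre of the underside.

How it is judged:
By the outcome, as a careful person would: the job done as asked, in the order asked, and still so for the second after the job is handed in, with the robot touching nothing.
It also fails if it takes over 37 s, if anything falls off the work surface, if the arm or the gripper's body presses on something with over 40 N, if the wrist force passes 120 N, or if a joint passes its speed limit or range.

### The arm

A 6-joint arm with a two-finger parallel gripper is mounted at the origin on the work surface. World frame = base frame: x ahead of the robot, y to its left, z up, the work surface at z = 0. Lengths are in m, angles in rad, forces in N, time in s.
With the tool pointing down it reaches from about 0.225 to 0.875 m from the base axis. Payload 3.4 kg.
Tool frame: the origin (TCP) lies midway between the tips of the shut fingers; the grasp point (between the pads) lies r.grip_point_offset behind it (r.grip_point_offset is the distance from the TCP to the grasp point, in m); z points along the fingers, y is the direction in which the jaws open and shut (so a half turn about z gives the same grasp; the last joint's range is limited). The gripper opens to 85 mm and grips with 20 to 120 N. Pads are 22 mm wide; open, the fingers measure 114 mm over their backs; the gripper's body (76 mm by 85 mm) begins 54 mm behind the grasp point. The pads swing forward as they close: fully open they stand 13 mm farther back than shut.
Start: joints at [1.045, 0.276, 1.505, -0, 1.361, -0.121], TCP at [0.226, 0.529, 0.231] pointing down, gripper open.
Joint ranges: [-2.89, 2.89], [-0.75, 2.08], [0.22, 2.7], [-1.18, 4.32], [0.11, 2.71], [-2.7, 2.7]. Speed limits (rad/s): [2.57, 2.57, 3.14, 3.14, 3.14, 3.14].

### API

Orientations are given as a unit quaternion [x, y, z, w].
In Python, from rig import r, capture, job, monitor gives the robot as it stands. Calls block until the motion is done:
- r.reach(position, orientation): joint-space move of the TCP to a pose.
- r.servo_line(position, rotation=None, rate=0.15, f_stop=None): straight line of the TCP; rotation=None keeps the orientation; rate is the mean speed in m/s. With f_stop (N) it stops when the force on the tool has changed by that much, and returns True; else False.
- r.set_joints(angles): joint-space move.
- r.set_gripper(opening, grip_force=None): finger opening in m; grip_force is the grip in N (None keeps the last); returns when the fingers have stopped.
- r.hold(seconds).
- r.solve_ik(position, orientation): joint angles nearest the present ones, or None.
- capture(name): name is "scene" or "top" or "wrist"; returns a dict with "frame" (384x512x3 uint8, red, green, blue), "z_map" (384x512 float32, m along the optical axis (not along the pixel's ray), 0 where there is no reading), "fx", "fy", "cx", "cy" (pixels), "R" (3x3) and "t" (3): a world point X has camera coordinates R X + t. Camera axes: x right, y down, z forward; pixel columns grow to the right and rows downward; lengths in m; the calibration is good to about 2 mm. The wrist camera is an equidistant fisheye: a pixel r from the principal point sees the ray r / f radians off the axis. A picture is of the moment at which its call begins.
A pose or a line that the arm cannot do raises r.IKError and nothing moves.
- job.sign_off(): hands the job in, once; it reports no verdict.
Readings, each from a call of its own:
- monitor.get_t(): time.
- monitor.get_q(): joint angles.
- monitor.get_joint_velocities(): joint speeds.
- monitor.get_effort(): joint torques, N m.
- monitor.get_tool_pos(): TCP position.
- monitor.get_eef_rot(): TCP orientation.
- monitor.get_ft_force(): force on the tool from outside, world axes, zero at the start.
- monitor.get_ft_torque(): the same for the moment, N m.
- monitor.get_grip_width(): finger opening in m.
Only numpy, scipy, OpenCV 4.12 (cv2) and the standard library are available. Lean on these libraries where they do the work, as an engineer would, in place of code of your own. Each camera call takes 0.05 s, during which the arm holds its last target. There are 200 camera calls.

## Working session

There is one attempt and no reset: what is moved stays moved. The work goes in short steps, each a Python script; the robot and the scene stay as the last script left them, time stands still between calls to the robot, and variables do not carry over. Pictures are saved under pics/ and viewed, about 8 in all and at most 12, crops included, and the job is handed in when it is done.

```bash
ls; mkdir -p pics; python3 - <<'E'
from rig import r, capture, job, monitor
import cv2, numpy as np, pickle
print(monitor.get_t(), monitor.get_tool_pos(), monitor.get_eef_rot(), r.grip_point_offset)
for n in ("scene","top"):
    c=capture(n); pickle.dump(c,open(f"{n}.pkl","wb"))
    cv2.imwrite(f"pics/{n}.png",c["frame"][:,:,::-1])
    print(n,c["fx"],c["fy"],c["cx"],c["cy"],np.round(c["R"],3).tolist(),np.round(c["t"],3), (-c["R"].T@c["t"]).round(3))
print(monitor.get_t())
E
```

```text
pics
0.0 [0.22619955 0.52805313 0.23043267] [ 2.01040913e-01  9.79582404e-01 -8.82413387e-04 -2.92935082e-04] 0.0187
scene 390.3177040196858 390.3177040196858 252.556201103665 192.97345900088922 [[-0.84, -0.542, -0.005], [-0.514, 0.799, -0.313], [0.174, -0.261, -0.95]] [0.403 0.292 1.14 ] [0.29  0.282 1.176]
top 424.88761745376036 424.88761745376036 252.93455314416897 187.28243882013757 [[-0.011, -1.0, -0.021], [-0.994, 0.013, -0.113], [0.113, 0.02, -0.993]] [0.018 0.501 1.261] [ 0.355 -0.014  1.309]
0.1
```

View pics/top.png

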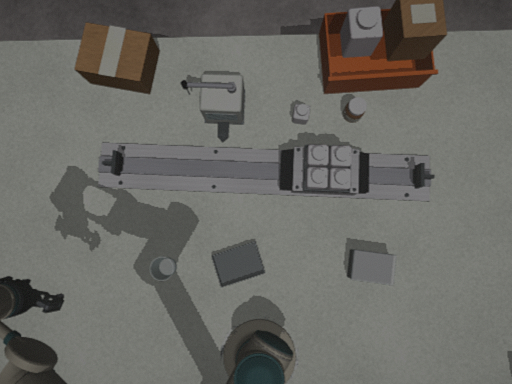

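View pics/scene.png

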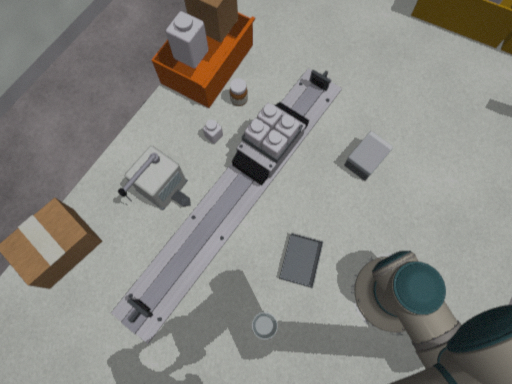

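The top view shows the carriage at about (325,170), the pointer tip at about (223,139), and the stops at columns 115 and 415. The carriage has to go left, past the station at (222,97).

```bash
cat > geo.py <<'E'
import numpy as np, cv2
def cloud(c):
    z=c["z_map"]; v,u=np.indices(z.shape)
    P=np.stack([(u-c["cx"])/c["fx"]*z,(v-c["cy"])/c["fy"]*z,z],-1)-c["t"]
    P=P@c["R"]; P[z==0]=np.nan
    return P
def ray(c,u,v,h):
    d=np.array([(u-c["cx"])/c["fx"],(v-c["cy"])/c["fy"],1])@c["R"]; o=-c["R"].T@c["t"]
    return o+d*(h-o[2])/d[2]
E
python3 - <<'E'
import pickle,cv2,numpy as np
from geo import *
for n in("top","scene"):
    c=pickle.load(open(n+".pkl","rb")); P=cloud(c); Z=P[...,2]
    g=np.nanmedian(Z[np.abs(Z)<.03]); print(n,"bench z",g, np.nanstd(Z[np.abs(Z)<.004]))
    m=((Z>.006)&(Z<.03)).astype(np.uint8)
    m=cv2.morphologyEx(m,cv2.MORPH_OPEN,np.ones((3,3)))
    m=cv2.morphologyEx(m,cv2.MORPH_CLOSE,np.ones((25,25)))
    k,l,s,ct=cv2.connectedComponentsWithStats(m)
    i=1+np.argmax(s[1:,4]); q=P[(l==i)&(Z>.006)&(Z<.03)][:,:2].astype(np.float32)
    (cx,cy),wh,a=cv2.minAreaRect(q); print("rail",cx,cy,wh,a,s[i])
    box=cv2.boxPoints(((cx,cy),wh,a)); e=sorted(box,key=lambda p:p[1])
    lo=(e[0]+e[1])/2;hi=(e[2]+e[3])/2; d=(hi-lo)/np.linalg.norm(hi-lo)
    print("ends",lo,hi,"yaw",np.arctan2(-d[0],d[1]))
    o=(lo+hi)/2; X=np.array([d[1],-d[0]])
    R=(P[...,:2]-o); ry=R@d; rx=R@X
    s_=np.abs(rx)<.05
    pr=[]
    for y in np.arange(-.5,.5,.01):
        w=s_&(np.abs(ry-y)<.005)&np.isfinite(Z)
        pr.append(f"{y:.2f}:{np.percentile(Z[w],80)*1000:.0f}" if w.any() else f"{y:.2f}:-")
    print(" ".join(pr))
    # pointer region
    w=(Z>.02)&(Z<.045)&(rx>.07)&(rx<.14)&(ry>-.05)&(ry<.3)
    Q=np.c_[rx[w],ry[w],Z[w]]; print("pointer n",len(Q)); 
    for x in np.arange(.07,.14,.005):
        b=Q[(Q[:,0]>=x)&(Q[:,0]<x+.005)]
        if len(b): print(round(x,3),len(b),b[:,1].min().round(4),b[:,1].max().round(4),b[:,1].mean().round(4))
    # other obstacles
    m=((Z>.04)&(Z<.3)&(P[...,0]>.15)&(np.abs(P[...,1])<.7)).astype(np.uint8)
    k,l,s,ct=cv2.connectedComponentsWithStats(m)
    for i in range(1,k):
        if s[i,4]>60:
            q=P[l==i]; print("obj",s[i],np.percentile(q,2,0).round(3),np.percentile(q,98,0).round(3))
E
```

```text
top bench z 0.0003294387951148137 0.001985654844528553
rail 0.5529937744140625 -0.016852855682373047 (1.020506501197815, 0.14081551134586334) 86.80931091308594 [   98   143   333    58 11052]
ends [ 0.5245935 -0.5263151] [0.5813941  0.49260938] yaw -0.05568801
-0.50:24 -0.49:35 -0.48:48 -0.47:76 -0.46:77 -0.45:59 -0.44:22 -0.43:22 -0.42:22 -0.41:23 -0.40:22 -0.39:22 -0.38:23 -0.37:21 -0.36:23 -0.35:23 -0.34:22 -0.33:23 -0.32:24 -0.31:69 -0.30:75 -0.29:82 -0.28:89 -0.27:94 -0.26:94 -0.25:124 -0.24:156 -0.23:176 -0.22:177 -0.21:178 -0.20:176 -0.19:156 -0.18:153 -0.17:161 -0.16:177 -0.15:177 -0.14:177 -0.13:158 -0.12:149 -0.11:94 -0.10:94 -0.09:93 -0.08:86 -0.07:80 -0.06:73 -0.05:64 -0.04:22 -0.03:22 -0.02:23 -0.01:23 0.00:23 0.01:22 0.02:23 0.03:22 0.04:22 0.05:23 0.06:23 0.07:22 0.08:23 0.09:22 0.10:23 0.11:23 0.12:23 0.13:23 0.14:22 0.15:23 0.16:22 0.17:22 0.18:23 0.19:22 0.20:23 0.21:23 0.22:23 0.23:23 0.24:22 0.25:22 0.26:23 0.27:23 0.28:23 0.29:23 0.30:24 0.31:23 0.32:23 0.33:23 0.34:22 0.35:23 0.36:24 0.37:22 0.38:22 0.39:23 0.40:23 0.41:23 0.42:23 0.43:61 0.44:77 0.45:77 0.46:51
[... 2306 characters left out ...]
 102 5536] [ 0.798 -0.509  0.045] [ 0.996 -0.208  0.281]
obj [310  69  21  20 251] [ 0.491 -0.524  0.041] [ 0.558 -0.467  0.081]
obj [229  78  19  23 329] [ 0.703 -0.324  0.042] [ 0.754 -0.273  0.089]
obj [ 232  101   77   83 3567] [ 0.475 -0.321  0.049] [ 0.601 -0.073  0.179]
obj [203 119  19  20 255] [ 0.698 -0.156  0.042] [ 0.744 -0.114  0.089]
obj [ 346  131   47   46 1130] [ 0.217 -0.388  0.046] [ 0.306 -0.268  0.077]
obj [ 118  145   67   62 2245] [0.7   0.041 0.048] [0.808 0.194 0.182]
obj [   0  197   98   91 4960] [0.811 0.317 0.049] [0.974 0.52  0.125]
obj [127 298  25  24 290] [0.543 0.409 0.042] [0.609 0.463 0.081]
obj [252 312  26  27 215] [0.231 0.242 0.042] [0.297 0.308 0.084]
```

```bash
python3 - <<'E'
import cv2
a=cv2.imread("pics/top.png")[80:215,85:445]
cv2.imwrite("pics/topcrop.png",cv2.resize(a,None,fx=2.2,fy=2.2,interpolation=cv2.INTER_CUBIC))
E
```

```text
(no output)
```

View pics/topcrop.png

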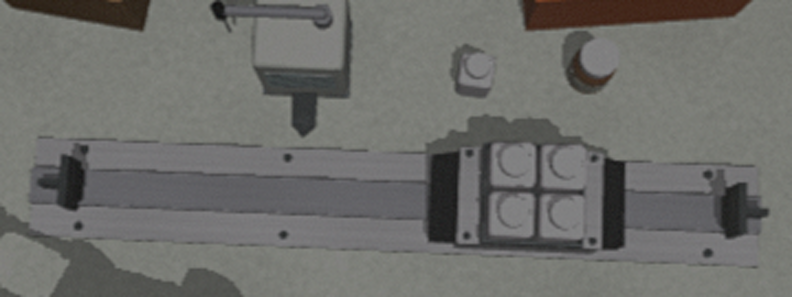

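```bash
cat >> geo.py <<'E'
O=np.array([.5530,-.0169]); YAW=-.0557
EY=np.array([-np.sin(YAW),np.cos(YAW)]); EX=np.array([np.cos(YAW),np.sin(YAW)])
TGT=.1275
phi=np.pi/4+YAW/2
QUAT=np.array([np.cos(phi),np.sin(phi),0,0])   # down, jaws across the rail
def W(y,z,x=0.): return np.r_[O+EY*y+EX*x,z]
def railcoord(P): return (P[...,:2]-O)@EX,(P[...,:2]-O)@EY
def sim(x,v,h0,D,T,t0=0,m=2.9,side=1,tend=6,dt=.002,b=.3):
    """side=+1: hand on left (brakes), -1: on right (pushes); h = rail y of hand's contact surface"""
    L=[]
    for t in np.arange(0,tend,dt):
        s=np.clip((t-t0)/T,0,1); s3=s**3*(10-15*s+6*s*s); h=h0+D*s3
        hv=D/T*30*s*s*(1-s)**2
        c=max(0,side*(x+side*.13-h)); cd=side*(v-hv)
        F=-side*max(0,50*c+.4*cd) if c>0 else 0
        v+=dt*(F-b*v-.004*np.sign(v))/m; x+=dt*v; L.append((t,x,v,c,h))
    return np.array(L)
E
python3 - <<'E'
from geo import *
print(W(-.355,.24),QUAT)
for D,T in((.06,1.),(.08,1.5),(.1,2),(.12,2.5),(.1,3)):
  for m in(2.2,2.9,3.8):
    L=sim(-.18,0,-.32,D,T,m=m,side=-1,tend=5)
    k=np.searchsorted(L[:,0],T)
    print(D,T,m,"vmax %.3f cmax %.4f atT x %.3f v %.3f c %.4f; x3 %.3f v3 %.3f x5 %.3f v5 %.3f"%(L[:,2].max(),L[:,3].max(),*L[k,1:4],*L[np.searchsorted(L[:,0],T+2),1:3],*L[-1,1:3]))
from rig import r,monitor
print([monitor.get_ft_force().round(3) for _ in range(3)])
for y in(-.355,.15,.29):
  for z in(.24,.036): 
    q=r.solve_ik(W(y,z),QUAT); print(y,z,None if q is None else np.round(q,2), None if r.solve_ik(W(y,z),np.array([-QUAT[1],QUAT[0],0,0])) is None else 'alt')
E
```

```text
[ 0.53323672 -0.37134945  0.24      ] [0.72652295 0.6871422  0.         0.        ]
0.06 1.0 2.2 vmax 0.173 cmax 0.0220 atT x -0.110 v 0.170 c 0.0000; x3 0.184 v3 0.126 x5 0.401 v5 0.093
0.06 1.0 2.9 vmax 0.162 cmax 0.0248 atT x -0.119 v 0.160 c 0.0000; x3 0.168 v3 0.128 x5 0.396 v5 0.102
0.06 1.0 3.8 vmax 0.149 cmax 0.0275 atT x -0.128 v 0.149 c 0.0000; x3 0.146 v3 0.125 x5 0.375 v5 0.105
0.08 1.5 2.2 vmax 0.177 cmax 0.0193 atT x -0.049 v 0.166 c 0.0000; x3 0.238 v3 0.123 x5 0.403 v5 0.098
0.08 1.5 2.9 vmax 0.173 cmax 0.0225 atT x -0.057 v 0.167 c 0.0000; x3 0.241 v3 0.133 x5 0.424 v5 0.112
0.08 1.5 3.8 vmax 0.168 cmax 0.0259 atT x -0.068 v 0.164 c 0.0000; x3 0.234 v3 0.138 x5 0.427 v5 0.121
0.1 2 2.2 vmax 0.165 cmax 0.0166 atT x 0.001 v 0.147 c 0.0000; x3 0.254 v3 0.109 x5 0.355 v5 0.093
0.1 2 2.9 vmax 0.167 cmax 0.0197 atT x -0.002 v 0.155 c 0.0000; x3 0.274 v3 0.123 x5 0.390 v5 0.110
0.1 2 3.8 vmax 0.167 cmax 0.0232 atT x -0.009 v 0.159 c 0.0000; x3 0.283 v3 0.134 x5 0.411 v5 0.123
0.12 2.5 2.2 vmax 0.150 cmax 0.0144 atT x 0.037 v 0.126 c 0.0000; x3 0.254 v3 0.093 x5 0.298 v5 0.086
0.12 2.5 2.9 vmax 0.155 cmax 0.0173 atT x 0.041 v 0.137 c 0.0000; x3 0.287 v3 0.109 x5 0.340 v5 0.103
0.12 2.5 3.8 vmax 0.159 cmax 0.0207 atT x 0.041 v 0.146 c 0.0000; x3 0.309 v3 0.123 x5 0.369 v5 0.118Traceback (most recent call last):
  File "<stdin>", line 7, in <module>
IndexError: index 2500 is out of bounds for axis 0 with size 2500
```

```bash
python3 - <<'E'
from geo import *
for D,T in((.03,1.),(.035,1.2),(.04,1.2),(.04,1.5)):
  for g in(.005,.01,.015):
   for m in(2.2,3.8):
    L=sim(-.18,0,-.31-g,D,T,m=m,side=-1,tend=8)
    k=np.searchsorted(L[:,0],T)
    print(D,T,g,m,"vmax %.3f atT x %.3f v %.3f c %.4f; +3 %.3f %.3f +5 %.3f %.3f"%(L[:,2].max(),*L[k,1:4],*L[k+1500,1:3],*L[k+2500,1:3]))
from rig import r,monitor
print([monitor.get_ft_force().round(3) for _ in range(3)])
for y in(-.345,.15,.29):
  for z in(.24,.036):
   for Q in (QUAT,np.array([-QUAT[1],QUAT[0],0,0])):
    q=r.solve_ik(W(y,z),Q); print(y,z,None if q is None else np.round(q,2))
E
```

```text
0.03 1.0 0.005 2.2 vmax 0.087 atT x -0.145 v 0.085 c 0.0000; +3 0.056 0.052 +5 0.144 0.036
0.03 1.0 0.005 3.8 vmax 0.075 atT x -0.154 v 0.074 c 0.0000; +3 0.040 0.056 +5 0.142 0.046
0.03 1.0 0.01 2.2 vmax 0.075 atT x -0.155 v 0.074 c 0.0000; +3 0.020 0.045 +5 0.094 0.031
0.03 1.0 0.01 3.8 vmax 0.062 atT x -0.162 v 0.062 c 0.0025; +3 0.000 0.047 +5 0.084 0.038
0.03 1.0 0.015 2.2 vmax 0.059 atT x -0.164 v 0.059 c 0.0000; +3 -0.026 0.035 +5 0.032 0.023
0.03 1.0 0.015 3.8 vmax 0.048 atT x -0.169 v 0.047 c 0.0043; +3 -0.044 0.036 +5 0.020 0.028
0.035 1.2 0.005 2.2 vmax 0.092 atT x -0.131 v 0.088 c 0.0000; +3 0.079 0.054 +5 0.170 0.038
0.035 1.2 0.005 3.8 vmax 0.083 atT x -0.141 v 0.082 c 0.0000; +3 0.073 0.062 +5 0.185 0.051
0.035 1.2 0.01 2.2 vmax 0.084 atT x -0.141 v 0.082 c 0.0000; +3 0.053 0.050 +5 0.136 0.035
0.035 1.2 0.01 3.8 vmax 0.073 atT x -0.151 v 0.073 c 0.0000; +3 0.039 0.055 +5 0.138 0.045
0.035 1.2 0.015 2.2 vmax 0.072 atT x -0.152 v 0.071 c 0.0000; +3 0.016 0.043 +5 0.087 0.029
0.035 1.2 0.015 3.8 vmax 0.061 atT x -0.160 v 0.061 c 0.0000; +3 -0.001 0.045 +5 0.081 0.037
0.0
[... 933 characters left out ...]
atT x -0.136 v 0.075 c 0.0000; +3 0.041 0.045 +5 0.117 0.031
0.04 1.5 0.015 3.8 vmax 0.070 atT x -0.145 v 0.069 c 0.0000; +3 0.034 0.051 +5 0.126 0.042
[array([0.155, 0.611, 0.611]), array([0.155, 0.611, 0.611]), array([0.155, 0.611, 0.611])]
-0.345 0.24 [-0.7   0.38  1.33 -0.    1.43 -0.65]
-0.345 0.24 [-0.7   0.38  1.33 -0.    1.43  2.49]
-0.345 0.036 [-0.7   0.53  1.61 -0.    1.   -0.65]
-0.345 0.036 [-0.7   0.53  1.61 -0.    1.    2.49]
0.15 0.24 [ 0.11  0.27  1.49 -0.    1.38  0.17]
0.15 0.24 None
0.15 0.036 [ 0.11  0.45  1.77 -0.    0.92  0.17]
0.15 0.036 None
0.29 0.24 [ 0.34  0.36  1.36 -0.    1.42  0.39]
0.29 0.24 None
0.29 0.036 [ 0.34  0.52  1.64 -0.    0.98  0.39]
0.29 0.036 None
```

```bash
cat >> geo.py <<'E'
def track(c):
    """rail y of carriage middle from deck-top ends and cap-top ends; also the extents for checking"""
    P=cloud(c); rx,ry=railcoord(P); Z=P[...,2]; out=[]
    for lo,hi,w in((.087,.100,.06),(.169,.186,.06)):
        m=((Z>lo)&(Z<hi)&(np.abs(rx)<w)&(np.abs(ry)<.42)).astype(np.uint8)
        y=ry[cv2.morphologyEx(m,cv2.MORPH_OPEN,np.ones((2,2)))>0]
        if len(y)<30: out+=[np.nan,0,len(y)]; continue
        a,b=np.percentile(y,[.5,99.5]); out+=[(a+b)/2,b-a,len(y)]
    return np.round(out,4)
E
python3 - <<'E'
from geo import *
import pickle
for n in("top","scene"): print(n,track(pickle.load(open(n+".pkl","rb"))))
from rig import r,monitor,capture
r.set_gripper(0); print(monitor.get_t())
r.reach(W(-.345,.24),QUAT); print(monitor.get_t(),monitor.get_tool_pos(),monitor.get_grip_width())
t=monitor.get_t(); r.servo_line(W(-.345,.036),rate=.25); print(monitor.get_t()-t,monitor.get_t())
p=monitor.get_tool_pos(); print(p,railcoord(p),monitor.get_ft_force())
for n in("top","scene"):
    c=capture(n); print(n,track(c)); cv2.imwrite(f"pics/{n}2.png",c["frame"][:,:,::-1]); pickle.dump(c,open(n+"2.pkl","wb"))
a=cv2.imread("pics/top2.png")[100:280,250:450]; b=cv2.imread("pics/scene2.png")[40:220,200:400]
cv2.imwrite("pics/both2.png",cv2.resize(np.hstack([a,b]),None,fx=2,fy=2))
print(monitor.get_t())
E
```

```text
top [ nan  nan 780.  nan  nan 619.]
scene [ nan  nan 493.  nan  nan 529.]
0.8667
4.1583 [ 0.53425812 -0.36055745  0.2400669 ] 0.00032467631037352455
0.9667000000000003 5.125
[ 0.53477846 -0.36197481  0.03717766] (np.float64(0.0010174526028452087), np.float64(-0.34555406932602534)) [0.30391749 0.80084747 0.47041803]
top [ nan  nan 736.  nan  nan 624.]
scene [-2.130e-01  2.539e-01  4.940e+02        nan        nan  5.460e+02]
5.225
```

View pics/both2.png

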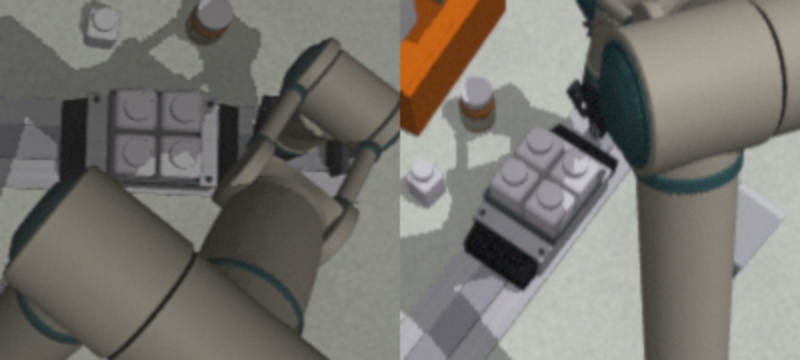

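```bash
sed -i 's/np.ones((2,2)))>0\]/np.ones((2,2)))*m>0]/' geo.py; python3 - <<'E'
from geo import *
import pickle
for n in("top","scene","top2","scene2"): print(n,track(pickle.load(open(n+".pkl","rb"))))
from rig import r,monitor,capture
T0=monitor.get_t()
def snap(k):
    t=monitor.get_t(); 
    for n in ("top","scene"):
        c=capture(n); pickle.dump((t,c),open(f"{n}_{k}.pkl","wb")); print(k,n,round(t,3),track(c)); 
r.servo_line(W(-.333,.036),rate=.06)
p=monitor.get_tool_pos(); print(monitor.get_t(),railcoord(p),p[2],monitor.get_ft_force())
r.servo_line(W(-.298,.036),rate=.035/1.2); p=monitor.get_tool_pos(); print(monitor.get_t(),railcoord(p),p[2],monitor.get_ft_force())
snap("a")
E
```

```text
top [-1.837e-01  1.928e-01  6.830e+02 -1.830e-01  9.560e-02  5.370e+02]
scene [-1.845e-01  1.965e-01  4.460e+02 -1.837e-01  9.690e-02  4.560e+02]
top2 [-1.842e-01  1.918e-01  6.290e+02 -1.834e-01  9.640e-02  5.380e+02]
scene2 [-2.113e-01  2.488e-01  4.410e+02 -2.237e-01  1.778e-01  4.700e+02]
5.575 (np.float64(9.00410074305291e-05), np.float64(-0.3324396033160708)) 0.03647660208843683 [-0.46998904  0.56561108 -0.22588288]
6.925 (np.float64(-3.10089319434774e-07), np.float64(-0.29810134828226365)) 0.03598062313739722 [-0.67367985 -0.20517229 -0.35014025]
a top 6.925 [-1.369e-01  1.919e-01  6.830e+02 -1.360e-01  9.460e-02  5.210e+02]
a scene 6.925 [-1.461e-01  2.229e-01  5.070e+02 -1.746e-01  1.819e-01  4.940e+02]
```

```bash
python3 - <<'E'
from geo import *
from rig import r,monitor,capture
def snap(k):
    t=monitor.get_t(); print(k,round(t,3),track(capture("top")))
snap("b")
r.servo_line(W(-.31,.24),rate=.4); snap("c")
r.servo_line(W(.05,.24),rate=.45); snap("d")
print(monitor.get_ft_force())
E
```

```text
b 7.025 [-1.289e-01  1.921e-01  7.160e+02 -1.289e-01  9.490e-02  5.250e+02]
c 7.733 [-7.660e-02  1.914e-01  7.090e+02 -7.560e-02  9.540e-02  5.300e+02]
d 8.733 [-9.500e-03  1.913e-01  4.860e+02 -7.700e-03  9.440e-02  3.240e+02]
[ 0.23496916 -0.36448474 -0.41627906]
```

```bash
cat > opt.py <<'E'
from geo import *
import itertools
def plan(x,v,h0,t0s,Ds,Ts,ms=(2.2,2.9,3.8),tend=5,n=6):
    R=[]
    for t0,D,T in itertools.product(t0s,Ds,Ts):
        e=[];
        for m in ms:
            L=sim(x,v,h0,D,T,t0,m=m,tend=t0+T+.3,dt=.005); e.append((L[-1,1],L[-1,2],L[:,3].max()))
        e=np.array(e); cost=np.abs(e[:,1]).max()/.005+np.abs(e[:,0]-TGT).max()/.010
        R.append((cost,t0,D,T,e.round(4).tolist()))
    R.sort(key=lambda a:a[0]); return R[:n]
E
python3 - <<'E'
from opt import *
for h0 in(.21,.22,.229,.24):
    for a in plan(.058,.059,h0,np.arange(0,1.6,.2),np.arange(.01,.08,.01),np.arange(.6,3.1,.4),n=2): print(h0,*a)
E
```

```text
0.21 1.3580406042862525 0.0 0.04 1.8000000000000003 [[0.1235, 0.0024, 0.0038], [0.1243, -0.002, 0.0045], [0.1249, -0.0048, 0.0053]]
0.21 2.0558865413257323 0.2 0.04 1.0 [[0.1295, -0.0041, 0.0096], [0.1316, 0.0003, 0.0116], [0.1337, 0.0072, 0.0137]]
0.22 1.5370862187665817 0.0 0.04 2.2 [[0.1319, 0.0053, 0.0039], [0.132, 0.0053, 0.0049], [0.1323, 0.0034, 0.0059]]
0.22 1.7771338970250572 0.0 0.05 2.6 [[0.1262, 0.0058, 0.0047], [0.1281, 0.0063, 0.0058], [0.131, 0.0071, 0.0068]]
0.229 0.890194023356663 0.2 0.060000000000000005 3.0000000000000004 [[0.1186, -0.0, 0.0056], [0.1201, 0.0, 0.0069], [0.1233, -0.0, 0.0081]]
0.229 1.0987449201875361 0.4 0.03 1.8000000000000003 [[0.1166, 0.0, 0.0057], [0.118, -0.0, 0.0069], [0.1205, -0.0, 0.0081]]
0.24 0.26349052588987654 0.6000000000000001 0.060000000000000005 2.6 [[0.1249, 0.0, 0.0058], [0.1265, -0.0, 0.0073], [0.1291, 0.0, 0.0087]]
0.24 0.29220392813247015 0.4 0.04 2.6 [[0.1275, -0.0, 0.0054], [0.1282, -0.0, 0.0069], [0.1286, -0.0009, 0.0084]]
```

```bash
python3 - <<'E'
from opt import *
from rig import r,monitor,capture
r.servo_line(W(.251,.036),rate=.40)
t=monitor.get_t(); c=capture("top"); print(t,track(c))
p=monitor.get_tool_pos(); h=railcoord(p)[1]-.011; print(railcoord(p),p[2],monitor.get_t())
tr=track(c); cv2.imwrite("pics/top3.png",c["frame"][:,:,::-1])
x1=np.nanmean([tr[0]-.0005,tr[3]]); v=(x1+.0085)/(t-8.733)-.004*(t-8.733); v0=.0645-.0075*(t-8.733)
print("est",x1,v,v0)
for a in plan(x1+v*.05,v,h,np.arange(0.1,1.2,.1),np.arange(.02,.071,.01),np.arange(1.4,3.3,.3),n=4): print(*a)
E
```

```text
9.65 [4.840e-02 1.925e-01 7.120e+02 4.920e-02 9.480e-02 5.300e+02]
(np.float64(0.001774766857786473), np.float64(0.24944892882834302)) 0.03783639934273844 9.7
est 0.048549999999999996 0.05854574045801528 0.05762250000000001
0.10098917275958706 0.5 0.049999999999999996 2.9000000000000004 [[0.127, 0.0, 0.0052], [0.1272, 0.0, 0.0067], [0.1285, 0.0, 0.0082]]
0.1097656424174977 0.5 0.039999999999999994 2.6 [[0.1276, 0.0, 0.0051], [0.1277, 0.0, 0.0066], [0.1283, -0.0001, 0.0081]]
0.20448079574099443 0.7000000000000001 0.06 2.6 [[0.1258, 0.0, 0.0054], [0.1255, -0.0, 0.007], [0.1277, -0.0, 0.0085]]
0.21273068616935098 0.6 0.06 2.9000000000000004 [[0.1254, 0.0, 0.0054], [0.1258, -0.0, 0.0069], [0.1279, -0.0, 0.0084]]
```

View pics/top3.png

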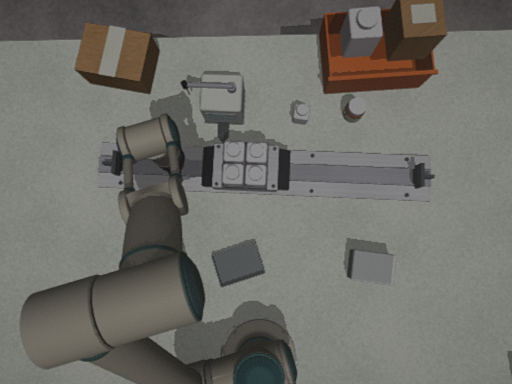

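```bash
python3 - <<'E'
from opt import *
from rig import r,monitor,capture
r.hold(.25)
t=monitor.get_t(); c=capture("top"); tr=track(c); x1=np.nanmean([tr[0]+.0003,tr[3]-.0003]); print(t,tr)
ts=np.array([7.733,8.733,9.65,t]); xs=np.array([-.0761,-.0086,.0488,x1]); k=np.polyfit(ts-t,xs,2); print(k,np.polyval(k,ts-t)-xs)
p=monitor.get_tool_pos(); h=railcoord(p)[1]-.011; print(railcoord(p),p[2],monitor.get_t())
x,v=k[2]+k[1]*.05,k[1]
for a in plan(x,v,h,np.arange(0,.7,.05),np.arange(.03,.061,.01),np.arange(2.,3.3,.3),ms=(2.5,3.1,3.7),n=4): print(*a)
E
```

```text
9.95 [6.540e-02 1.911e-01 7.020e+02 8.760e-02 1.387e-01 5.160e+02]
[0.0018772  0.07164283 0.07398462] [ 0.00047906 -0.0018244   0.00386072 -0.00251538]
(np.float64(0.0007272017117158342), np.float64(0.25030502377401376)) 0.03728079998485478 10.0
0.6296675909710451 0.15000000000000002 0.060000000000000005 2.3 [[0.1246, -0.0005, 0.009], [0.1288, -0.0, 0.0101], [0.1327, 0.0, 0.011]]
0.6637374692540237 0.2 0.05 2.0 [[0.1243, -0.0009, 0.0091], [0.1285, -0.0002, 0.0101], [0.1323, -0.0, 0.011]]
0.7102117719079352 0.1 0.04 2.0 [[0.1261, -0.0013, 0.0086], [0.1289, -0.0015, 0.0097], [0.1317, -0.0014, 0.0107]]
0.7626386267636683 0.05 0.05 2.3 [[0.1294, -0.0, 0.0084], [0.1323, 0.0, 0.0095], [0.1351, 0.0, 0.0104]]
```

```bash
python3 - <<'E'
from opt import *
ts=np.array([7.025,7.733,8.733,9.65,9.95]); xs=np.array([-.1289,-.0761,-.0086,.0488,.0657]); k=np.polyfit(ts-10,xs,2); print(k,np.polyval(k,ts-10)-xs)
x,v,h=k[2],k[1],.2503-.011
best=plan(x,v,h,np.arange(0,.4,.05),np.arange(.03,.061,.01),np.arange(2.,3.3,.3),ms=(2.5,3.1,3.7),n=4)
for a in best: print(*a)
_,t0,D,T,_=best[0]
for dx,dv,dh in((0,.003,0),(0,-.003,0),(.003,0,0),(-.003,0,0),(0,0,.004),(0,0,-.004)):
    L=sim(x+dx,v+dv,h+dh,D,T,t0,m=3.1,tend=4); print(dx,dv,dh,L[-1,1:3])
E
```

```text
[-0.00332239  0.05648012  0.06866996] [ 0.00013638 -0.00034519  0.00037625 -0.00030508  0.00013764]
0.13143135532187672 0.1 0.05 3.1999999999999993 [[0.1269, 0.0, 0.0061], [0.1272, -0.0, 0.0071], [0.1278, -0.0004, 0.008]]
0.2245886985249765 0.35000000000000003 0.03 2.0 [[0.1267, -0.0, 0.0059], [0.1282, -0.0, 0.0069], [0.1297, -0.0, 0.0077]]
0.2338921146368433 0.35000000000000003 0.05 2.5999999999999996 [[0.1252, 0.0, 0.0063], [0.1269, -0.0, 0.0073], [0.1287, 0.0, 0.0081]]
0.24598845249035114 0.2 0.060000000000000005 3.1999999999999993 [[0.1268, 0.0, 0.0061], [0.1283, -0.0, 0.0071], [0.1299, 0.0, 0.008]]
0 0.003 0 [ 0.11464331 -0.0030497 ]
0 -0.003 0 [ 1.33936449e-01 -1.95072687e-06]
0.003 0 0 [ 0.11711131 -0.00187898]
-0.003 0 0 [1.32146286e-01 1.46116169e-06]
0 0 0.004 [ 1.38285797e-01 -2.10786690e-06]
0 0 -0.004 [ 0.10957036 -0.00280235]
```

```bash
python3 - <<'E'
from geo import *
from rig import r,monitor,capture
r.hold(.1)
r.servo_line(W(.3003,.036),rate=.05/3.2)
for i in range(3):
    t=monitor.get_t(); c=capture("top"); print(t,track(c)); 
    if i<2: r.hold(.3)
p=monitor.get_tool_pos(); print(railcoord(p),monitor.get_t())
cv2.imwrite("pics/top4.png",cv2.resize(c["frame"][80:240,60:330,::-1],None,fx=2.5,fy=2.5))
E
```

```text
13.4083 [1.607e-01 2.629e-01 7.240e+02 1.736e-01 1.863e-01 5.250e+02]
13.7583 [1.612e-01 2.608e-01 6.850e+02 1.458e-01 1.312e-01 5.200e+02]
14.1083 [1.600e-01 2.594e-01 7.150e+02 1.746e-01 1.889e-01 5.250e+02]
(np.float64(-2.9835254406452225e-05), np.float64(0.30032832503138546)) 14.1583
```

View pics/top4.png

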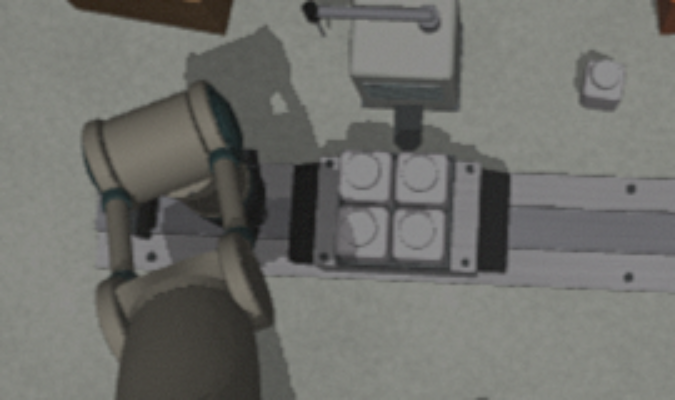

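The carriage sits by the pointer (tip at crop (407,145)), the hand is clear of its left bumper, and the deck end reads steady. Next I'll withdraw the hand and check without it in the view.

```bash
python3 - <<'E'
from geo import *
from rig import r,monitor,capture
r.servo_line(W(.315,.036),rate=.1); r.servo_line(W(.315,.24),rate=.25)
r.servo_line(np.r_[.25,.48,.25],rate=.35)
for i in range(3):
    t=monitor.get_t(); c=capture("top"); s=capture("scene"); print(t,track(c),track(s)); r.hold(.9)
P=cloud(c); rx,ry=railcoord(P); Z=P[...,2]; w=(Z>.02)&(Z<.045)&(rx>.085)&(rx<.14)&(ry>.05)&(ry<.2)
a,b=np.percentile(ry[w],[1,99]); print("pointer",(a+b)/2,b-a)
print(monitor.get_t(),monitor.get_ft_force())
cv2.imwrite("pics/end.png",np.vstack([c["frame"],s["frame"]])[:,:,::-1][:, :] if 0 else s["frame"][:,:,::-1])
E
```

```text
16.625 [1.263e-01 1.913e-01 6.850e+02 1.271e-01 9.380e-02 5.230e+02] [1.268e-01 1.968e-01 7.410e+02 1.265e-01 9.680e-02 5.490e+02]
17.625 [1.266e-01 1.923e-01 6.900e+02 1.272e-01 9.370e-02 5.190e+02] [1.268e-01 1.961e-01 7.600e+02 1.264e-01 9.750e-02 5.510e+02]
18.625 [1.263e-01 1.901e-01 6.620e+02 1.272e-01 9.400e-02 5.180e+02] [1.258e-01 1.937e-01 7.500e+02 1.266e-01 9.690e-02 5.480e+02]
pointer 0.12752381527693052 0.03357370358026586
19.625 [ 0.47047337 -0.19482582  0.01656386]
```

View pics/end.png

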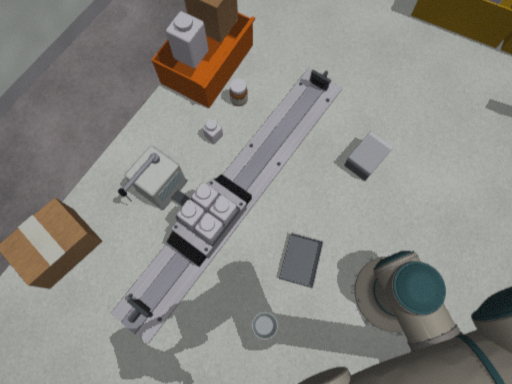

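The scene view shows the carriage around (210,215) beside the pointer at (180,198), the other objects where they were, and the arm clear. The carriage has stood still for 2 s, about 1 mm from the pointer.

```bash
python3 -c "
from rig import job,monitor
job.sign_off(); print(monitor.get_t())"
```

```text
the job is handed in; nothing more can be done
the job is handed in; nothing more can be done
```

The carriage is standing at the sampling station, about 1 mm from the pointer, with the arm clear of it. I handed the job in at about 19.6 s of the 37 s allowed.

- **Push:** I pushed the right bumper gently with the shut fingers. The carriage coasted at about 0.075 m/s, well below the 0.3 m/s limit. I then took the hand over the top to the left side.
- **Braking:** The hand gave way slowly on the left bumper until the carriage stopped. It then backed off, lifted and withdrew.
- **Last checks:** Both cameras put the carriage's middle at rail y = 0.126–0.127 m, and the pointer at 0.1275 m. Three looks over 2 s showed no movement beyond measurement noise, about 1 mm. The carriage never came near either end stop, and the other objects looked undisturbed.
- **Readings that disagreed:** While the arm was in view, some of the automatic position readings were wrong. I worked from the deck readings that were not affected, and the readings taken after the hand withdrew all agreed.

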